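# Clamp the canister in the ratchet jar vise

## Task

Clamp the white lidded canister that stands in front of the one-handed jar vise in that vise, so that its tight lid can be pulled off later. The sliding jaw stands too far closed and its ratchet will not let it go back: throw the red-knobbed pawl lever over to free it, push the jaw open, bring the canister upright into the throat up to the rail, throw the pawl back onto the rack, and push the jaw up firmly by its post, so that the canister stays squeezed between jaw and sprung cushion when you let go. Do not crush or tip the canister, and leave the mug, the lemon and the two tins where they are.

Things in the scene. Friction and masses are not known exactly. Their poses are not given: they have to be found in the camera images.
- vise: Cream jar vise stuck to the worktop on suction feet; cannot move. Its origin is on the worktop in the middle of the throat; +z up; +x is the way the canister goes in (away from the robot at yaw 0); +y points to the fixed jaw (y 65 to 86 mm, x -31 to 43, 76 high), -y to the sliding jaw and ratchet. Gap between cushion and sliding jaw: 30 mm closed to 110 mm fully open
- vise_rail (a point): Middle of the front face (x = +43 mm) of the straight rail, 44 mm high, that joins the jaws behind the throat and is the stop for the canister
- pawl_pivot (a point): Pivot of the pawl, at vise x +16, y -175, z 62 mm, between the two cheeks of the ratchet housing. The housing is fixed: y -190 to -144, x -7 to 59, at most 79 mm high
- cushion: Teal ribbed rubber cushion, 68 wide (x -31 to 37), 68 mm high, on springs before the fixed jaw. Origin on its gripping face, at worktop level: vise y = +40.5 mm when free. It yields toward +y, at most 15 mm, about 0.8 N a mm, and is then hard (12 N)
- jaw: Sliding jaw, cream block 66 wide (x -30 to 36), 27 thick, 70 mm high, teal rubber face toward the cushion; runs along vise y. Origin on its gripping face, at worktop level: vise y from +10.5 mm (closed) to -69.5 (fully open; hard stop). Sliding takes about 2 N, 1 to 2 N more when the rack clicks under the pawl
- jaw_face (a point): Centre of the sliding jaw's gripping face, 40 mm above the worktop
- jaw_rack (a point): Top of the toothed steel rack bar (14 mm wide) that runs from the jaw's back toward -y through the housing. Teeth every 5 mm, 3.5 mm deep. With the pawl on it the jaw can be pushed closed (+y) click by click but goes back 0 to 5 mm until a tooth catches, so up to 4 N of the squeeze is lost on letting go. A firm push is 15 to 25 N on the post
- jaw_post (a point): Push post on top of the sliding jaw, a dark post of 17 mm diameter with a black cap (21 mm), from 70 to 111 mm high; this point is on its axis, 95 mm up, at vise x -12 mm, 15 mm behind (-y of) the gripping face. Push it with the side of the closed fingers, either way along vise y
- pawl (a joint): Angle of the throw-over pawl about vise x. 0: tip down in the rack, lever leaning 33 degrees toward the jaws (+y). 1.25: tip clear, lever leaning 39 degrees away (-y). Its heavy knob falls to one end or the other from about 0.6, where the lever stands upright, and keeps it there. It takes about 1 N at the knob. Riding over teeth it rocks up to about 0.2
- pawl_knob (a point): Centre of the weighted red ball knob (22 mm) on the pawl lever, 57 mm from the pivot: vise y -144, 110 mm high when the pawl is on the rack; y -211, 107 mm high when thrown off; at most 120 mm high in between; always at vise x +16. The bare lever below it is 7 mm thick
- canister: White ceramic canister, lid sits tight: body 84 mm diameter, lid rim 87 mm (82 to 107 mm high), rounded slippery lid knob 20 mm diameter up to 120 mm. Too wide to grasp: push it along the worktop, below mid-height. 0.35 to 0.65 kg. Origin at the centre of its underside. It stands upright on the worktop in front of the throat (vise x about -86 mm)
- mug: White mug, 80 mm wide (113 with handle), 91 high, bystander; origin at its underside
- tomato_tin: Green tin, 75 mm diameter, 58 high, behind the ratchet end of the vise, bystander; origin at the centre of its underside
- lemon: Lemon, 78 x 55 x 56 mm, bystander; origin at its underside
- tuna_tin: Flat tin, 86 mm diameter, 40 high, bystander; origin at the centre of its underside

How it is judged (in metres and radians):
On the way, in this order (a step that is already met when the one before it is completed fails the run):
1. the pawl is thrown off the rack (value of joint pawl above 1 rad), for 0.2 s.
2. the sliding jaw is pushed back so far that the canister fits in (gap over 89 mm) (y of jaw_face in the frame of vise below -0.0485 m), for 0.2 s.
3. the canister stands in the throat between the jaws (its centre within 25 mm of the middle along the jaws) (x of canister in the frame of vise between -0.025 and 0.025 m and y of canister in the frame of vise between -0.05 and 0.03 m and angle between canister's own z axis and vertical below 0.1 rad), for 0.2 s.
At the end, for the whole second after the job is handed in: The pawl is back on the rack (pawl angle under 0.25); the canister stands upright (tilt under 0.08 rad) on the worktop, at rest, its centre within 25 mm of the middle of the throat along vise x, and is squeezed: the sliding jaw bears on it (over 1 N) and the cushion presses it with more than 3 N (value of joint pawl below 0.25 rad and contact force between canister and jaw above 1 N and contact force between canister and cushion above 3 N and x of canister in the frame of vise between -0.025 and 0.025 m and angle between canister's own z axis and vertical below 0.08 rad and height (world z) of canister between -0.004 and 0.008 m and linear speed of canister below 0.02 m/s); the robot touches nothing.
It fails at once if the canister is pressed by jaw or cushion with more than 40 N (contact force between canister and jaw above 40 N or contact force between canister and cushion above 40 N).
It fails at once if the canister is tipped by more than 0.35 rad (angle between canister's own z axis and vertical above 0.35 rad).
It fails at once if the mug, the lemon or one of the two tins is moved more than 30 mm (distance of any of mug, tomato_tin, lemon, tuna_tin from where it was at the start of the episode above 0.03 m).
It also fails if it takes over 61 s, if anything falls off the work surface, if the arm or the gripper's body presses on something with over 40 N, if the wrist force passes 120 N, or if a joint passes its speed limit or range.

## Robot

A 6-joint arm with a two-finger parallel gripper is mounted at the origin on a cart in front of the work surface, level with it; the furniture and walls round the work are solid. World frame = base frame: x ahead of the robot, y to its left, z up, the work surface at z = 0. Lengths are in mm, angles in rad, forces in N, time in s.
With the tool pointing down it reaches from about 275 to 750 mm from the base axis. Payload 10.2 kg.
Tool frame: the origin (TCP) lies at the centre of the arm's flange, where the gripper is bolted on; the fingertips stand 173 mm ahead of it and the grasp point (between the pads) lies 155 mm ahead of it; z points along the fingers, y is the line along which they close (so a half turn about z gives the same grasp; the last joint's range is limited). The gripper opens to 85 mm and grips with 20 to 120 N. Pads are 22 mm wide; open, the fingers measure 114 mm over their backs; the gripper's body (76 mm by 85 mm) begins 54 mm behind the grasp point. The pads swing forward as they close: fully open they stand 13 mm farther back than shut.
Start: joints at [0.898, 0.313, 1.498, -0, 1.331, -0.223], TCP at [228.276, 472.782, 404.694] pointing down, gripper open.
Joint ranges: [-2.94, 2.94], [-0.97, 2.17], [0.19, 2.56], [-1.23, 4.37], [0.02, 3.11], [-2.88, 2.88]. Speed limits (rad/s): [2.39, 2.39, 3.01, 3.14, 3.14, 3.14].

## Interface

Orientations are given as a unit quaternion [w, x, y, z].
In Python, from rig import ctrl gives the robot as it stands.
- The arm moves only by the shell command python3 steer.py 'ROWS' [OPENING] [FORCE]. ROWS is a JSON list of rows, 1 to 8 of them, each an object with the fields sx, sy, sz (the shift in m), drx, dry, drz (a rotation vector in rad); a field left out counts as zero; each row is the pose to reach, as a shift and turn from the pose commanded when the command began, along the tool's axes at that moment; what a row does not reach only later rows make up. A row lasts 1/10 s, in which the tool goes at most 50 mm and 0.15 rad, less where a joint would pass 70% of its speed; a pose out of reach is approached as far as the arm can. OPENING is the opening from 0.0 (shut) to 1.0 (fully open), set as the command begins (- or left out keeps the last). The fingers move at their own pace and stop on an object; FORCE is the grip in N (left out, the last holds). Time passes only in rows, so rows that do not move let the fingers close. It prints the time, the measured TCP pose, the force, the opening and the grip force at its end. Input that does not fit is refused with a message, and nothing moves.
- ctrl.sense(): the state, without advancing time (a new reading comes with each control period).
- ctrl.capture(name): name is "side" or "top" or "wrist"; returns the picture (384x512x3 uint8, red, green, blue); there is no depth.
- ctrl.calibration(name): a dict with "fx", "fy", "cx", "cy" (pixels), "distortion" ([k1, k2, p1, p2, k3] as OpenCV has them; the pictures are not rectified), "position" and "attitude" of the camera in the world. Camera axes: x right, y down, z forward; pixel columns grow to the right and rows downward; lengths in mm; the calibration is good to about 2 mm. A picture is of the moment at which its call begins: read the wrist's pose just before it. calibration takes no time and is no camera call; for the wrist camera it gives the pose at the moment of the call.
- ctrl.finish_job(): hands the job in; it is judged then, once.
The state is a dict: "time_s": time; "joints": joint angles; "dq": joint speeds; "tau": joint torques, N m; "eef_pos": TCP position; "ee_rot": TCP orientation; "force": force on the tool from outside, world axes, zero at the start; "wrist_torque": the same for the moment, N m; "grip_width": opening from 0.0 (shut) to 1.0 (fully open); "grip_force": force on a finger pad.
Only numpy, scipy, OpenCV 4.12 (cv2) and the standard library are available. Lean on these libraries where they do the work, as an engineer would, in place of code of your own. Each camera call takes 0.05 s, during which the arm holds its last target. There are 200 camera calls.

## Working session

There is one attempt and no reset: what is moved stays moved. The work goes in short steps, Python scripts to look and compute and a shell command to move; the robot and the scene stay as the last step left them, time stands still between calls to the robot, and variables do not carry over. Pictures are saved under pics/ and viewed, at most 11 in all, crops included, and the job is handed in when it is done.

```bash
ls; mkdir -p pics; python3 - <<'E'
from rig import ctrl
import cv2
for n in("side","top"):
    cv2.imwrite(f"pics/{n}0.png",ctrl.capture(n)[:,:,::-1]); c=ctrl.calibration(n); print(n,c)
s=ctrl.sense();print(s["time_s"],s["eef_pos"],s["ee_rot"])
E
```

```text
pics
rig.py
steer.py
side {'fx': 424.4928855404369, 'fy': 424.4928855404369, 'cx': 251.02872136469676, 'cy': 196.3196648101061, 'distortion': array([-0.11569335,  0.        ,  0.        ,  0.        ,  0.        ]), 'position': array([ 353.23726473, -771.15972423,  669.86146602]), 'attitude': array([-0.45075455,  0.88191959, -0.12749362,  0.05275943])}
top {'fx': 351.4510424895427, 'fy': 351.4510424895427, 'cx': 250.406188552275, 'cy': 194.18477826066123, 'distortion': array([-0.005971,  0.      ,  0.      ,  0.      ,  0.      ]), 'position': array([ 483.35791841,   34.40863971, 1066.7302243 ]), 'attitude': array([-0.02432835,  0.70668268, -0.70598505,  0.03991021])}
0.1 [228.26343872 472.74892003 404.19925945] [-2.45884413e-04  2.23023941e-01  9.74812805e-01 -5.06594712e-04]
```

```bash
python3 -c "
import cv2,numpy as np
a=cv2.imread('pics/side0.png');b=cv2.imread('pics/top0.png')
cv2.imwrite('pics/s.png',cv2.resize(a,(800,600)));cv2.imwrite('pics/t.png',cv2.resize(b,(800,600)))"
```

```text
(no output)
```

View pics/s.png

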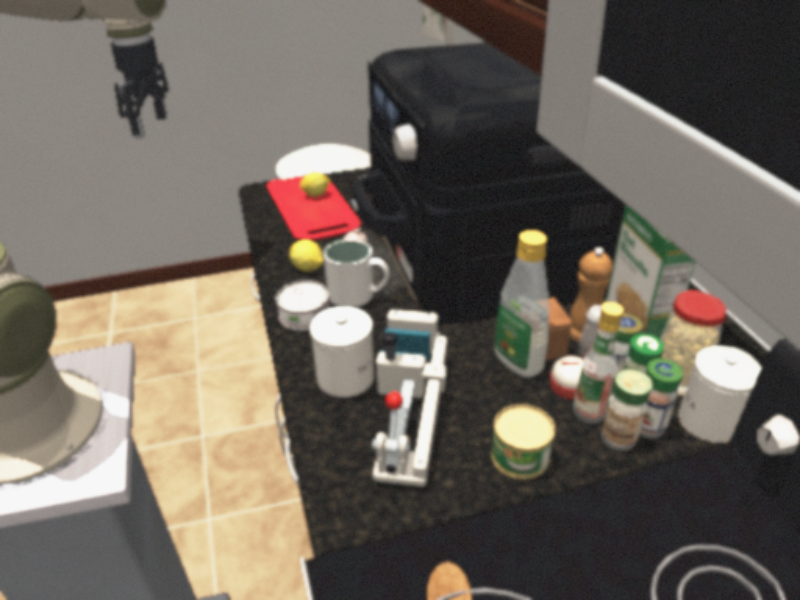

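View pics/t.png

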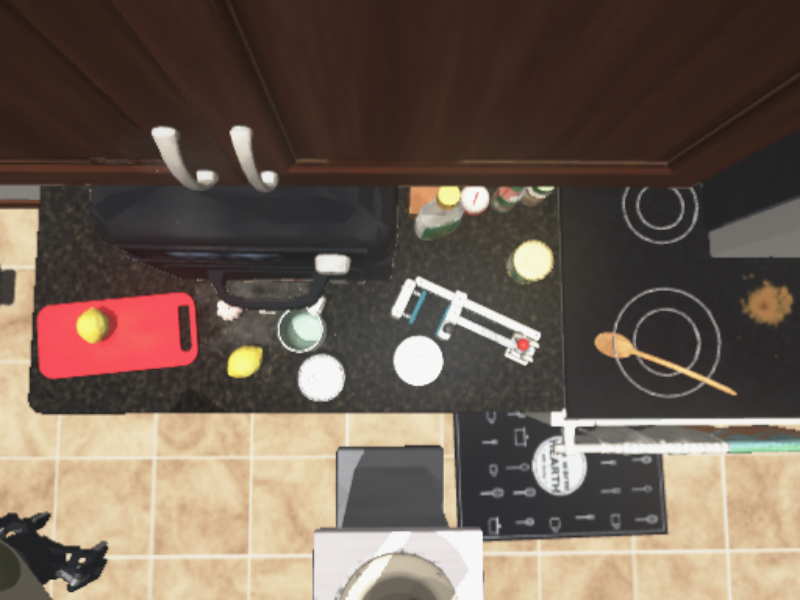

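```bash
cat > h.py <<'E'
import numpy as np,cv2
from scipy.spatial.transform import Rotation as R
from rig import ctrl
def ray(n,uv,c=None):
    c=c or ctrl.calibration(n)
    K=np.array([[c['fx'],0,c['cx']],[0,c['fy'],c['cy']],[0,0,1]])
    p=cv2.undistortPoints(np.array(uv,float).reshape(-1,1,2),K,c['distortion']).reshape(-1,2)
    q=c['attitude'];M=R.from_quat([q[1],q[2],q[3],q[0]]).as_matrix()
    return c['position'],np.c_[p,np.ones(len(p))]@M.T
def plane(n,uv,z):
    o,d=ray(n,uv);return o+d*((z-o[2])/d[:,2])[:,None]
def tri(a,uva,b,uvb):
    o,d=ray(a,uva);p,e=ray(b,uvb);d=d[0];e=e[0]
    s=np.linalg.lstsq(np.c_[d,-e],p-o,rcond=None)[0]
    return (o+s[0]*d+p+s[1]*e)/2,np.linalg.norm(o+s[0]*d-p-s[1]*e)
def cent(m):
    k,l,st,c=cv2.connectedComponentsWithStats(m.astype(np.uint8));return [(st[i,4],c[i].round(1)) for i in range(1,k) if st[i,4]>8]
def red(im):
    h=cv2.cvtColor(im,cv2.COLOR_RGB2HSV);return ((h[...,0]<6)|(h[...,0]>174))&(h[...,1]>150)&(h[...,2]>110)
def teal(im):
    h=cv2.cvtColor(im,cv2.COLOR_RGB2HSV);return (abs(h[...,0].astype(int)-97)<12)&(h[...,1]>110)&(h[...,2]>50)
E
python3 - <<'E'
from h import *
s=cv2.imread('pics/side0.png')[:,:,::-1].copy();t=cv2.imread('pics/top0.png')[:,:,::-1].copy()
for n,i in(('side',s),('top',t)): print(n,'red',cent(red(i)),'teal',cent(teal(i)))
c=t[165:250,235:355];d=s[195:315,190:300]
cv2.imwrite('pics/tc.png',cv2.resize(c,None,fx=6.5,fy=6.5,interpolation=cv2.INTER_CUBIC)[:,:,::-1])
cv2.imwrite('pics/sc.png',cv2.resize(d,None,fx=5,fy=5,interpolation=cv2.INTER_CUBIC)[:,:,::-1])
E
```

```text
side red [(np.int32(1478), array([199.7, 134.4])), (np.int32(521), array([447.3, 197.1])), (np.int32(48), array([359.6, 249.6])), (np.int32(83), array([251.4, 255.7]))] teal [(np.int32(221), array([263.6, 218. ]))]
top red [(np.int32(4213), array([ 74. , 214.9])), (np.int32(36), array([334.2, 220. ]))] teal [(np.int32(32), array([268.5, 192.3]))]
```

View pics/tc.png

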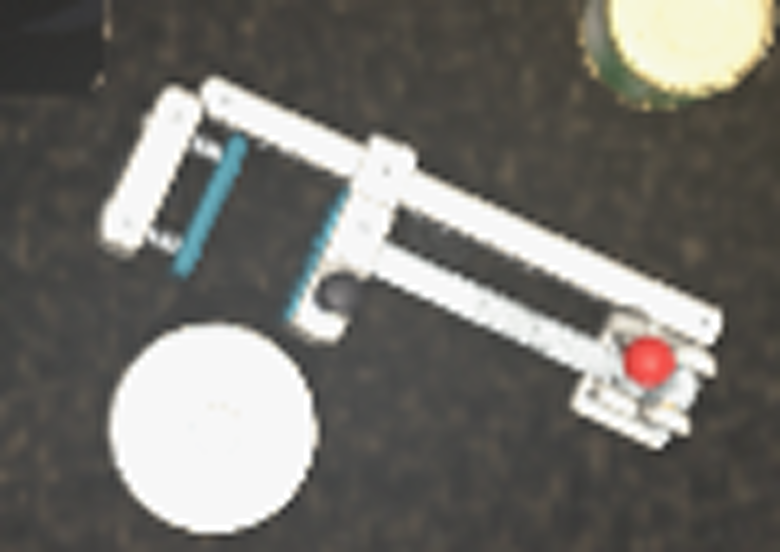

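View pics/sc.png

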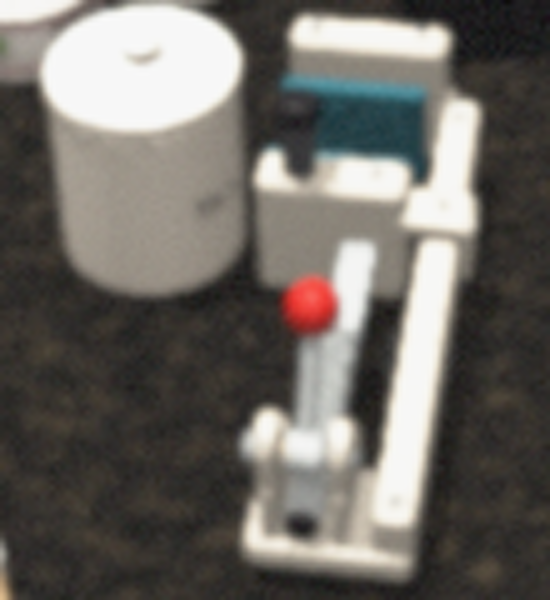

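```bash
python3 - <<'E'
from h import *
t=cv2.imread('pics/top0.png');g=cv2.resize(t[165:250,235:355],None,fx=6.5,fy=6.5)
f=lambda p:[(np.array(p)+.5)/6.5-.5+[235,165]]
P=lambda p,z:plane('top',f(p),z)[0]
r1,r2=P((217,78),44),P((722,312),44)
print('rail',np.degrees(np.arctan2(*(r1-r2)[[0,1]])))
c1,c2=P((241,138),68),P((183,272),68);d=c1-c2
print('cush',c1,c2,np.linalg.norm(d),np.degrees(np.arctan2(d[1],d[0])))
k,e=tri('side',[251.4,255.7],'top',[334.2,220.]);print('knob tri',k,e, 'top at 110',plane('top',[[334.2,220]],110))
print('post',P((338,291),111)); cap2=[190+296/5,195+112/5];print('post side',plane('side',[cap2],105), tri('side',cap2,'top',f((338,291))))
print('can',P((214,428),107),'R',np.linalg.norm(P((110,428),107)-P((318,428),107))/2)
fj1,fj2=P((190,95),76),P((115,240),76);print('fixed',fj1,fj2)
j1,j2=P((347,190),70),P((291,318),70);print('jawface',j1,j2,np.degrees(np.arctan2(*(j1-j2)[[1,0]])))
# vise pose by knob + rail yaw
for yaw in np.radians([-24.8,]):
    pass
import itertools
def fit(M,W):
    M=np.array(M,float);W=np.array(W);m=M-M.mean(0);w=W-W.mean(0)
    a=np.arctan2((m[:,0]*w[:,1]-m[:,1]*w[:,0]).sum(),(m*w).sum());Rm=np.array([[np.cos(a),-np.sin(a)],[np.sin(a),np.cos(a)]])
    T=W.mean(0)-Rm@M.mean(0);return a,T,W-(M@Rm.T+T)
# cushion top line width mid: assume knob and cushion x-centre 3,y~45.5 ; fixed jaw back edge unknown
print(fit([(16,-144),(6-3,45.5),(6,75.5)],[k[:2],((c1+c2)/2)[:2],((fj1+fj2)/2)[:2]]))
E
```

```text
rail 24.916074630474533
cush [598.61473473 -48.50252857  68.        ] [539.47708526 -22.72820995  68.        ] 64.51028666263608 -23.549307271255152
knob tri [ 499.58878593 -214.44335839  114.0603414 ] 1.151289509673934 top at 110 [[ 500.22492463 -215.62376559  110.        ]]
post [529.15946573 -85.33976621 111.        ]
post side [[528.63094653 -92.3045208  105.        ]] (array([529.86762182, -86.7131388 , 100.36571189]), np.float64(0.4043732634916532))
can [471.94812431 -33.27702102 107.        ] R 43.584180030974025
fixed [616.57414535 -25.58577283  76.        ] [552.91949112   7.28306544  76.        ]
jawface [575.51206536 -94.85660787  70.        ] [519.30568169 -69.7802429   70.        ] -24.043943323075187
(np.float64(-0.43880143400130833), array([546.84054509, -75.92256576]), array([[-0.55685895, -1.36545626],
       [ 0.15868897,  0.39236116],
       [ 0.39816997,  0.9730951 ]]))
```

```bash
cat >> h.py <<'E'
A=-0.435;V=np.array([547,-76,0.]);RV=R.from_euler('z',A).as_matrix()
def pose():
    s=ctrl.sense();q=s['ee_rot'];M=R.from_quat([q[1],q[2],q[3],q[0]]).as_matrix();return s,np.array(s['eef_pos']),M
def to(*t,L=173):
    """tool-axis shift bringing the point L ahead of TCP to vise point t"""
    s,p,M=pose();tip=p+M[:,2]*L
    return (M.T@(RV@np.array(t,float)+V-tip)).round(0)
def st():
    s,p,M=pose();tip=p+M[:,2]*173
    print('t',s['time_s'],'tip vise',(RV.T@(tip-V)).round(1),'F vise',(RV.T@np.array(s['force'])).round(1),'w',s['grip_width'],'toolax vise\n',(RV.T@M).round(3) if 0 else np.round(R.from_matrix(RV.T@M).as_rotvec(),3))
E
python3 - <<'E'
from h import *
st();print(to(16,-112,160),pose()[2].round(3))
E
```

```text
t 0.1 tip vise [-520.3  363.1  231.2] F vise [-0.1  0.2  0.8] w 1.0019575648114725 toolax vise
 [-2.300e-02 -3.141e+00  2.000e-03]
[-543. -467.   72.] [[-0.901  0.435 -0.001]
 [ 0.435  0.901 -0.001]
 [ 0.    -0.001 -1.   ]]
```
Rows are poses relative to start; each row moves ≤50mm. Row: I can just put final pose repeated 8 times? "what a row does not reach only later rows make up" So repeating final pose works. But typed increments are fine. Is clamping by stopping at 50mm? Repeat.

Units first: shifts go in m. So -272 mm is -0.272, -245 mm is -0.245.

```bash
python3 steer.py '[{"sx": -0.035, "sy": -0.03}, {"sx": -0.07, "sy": -0.06}, {"sx": -0.105, "sy": -0.09}, {"sx": -0.14, "sy": -0.12}, {"sx": -0.175, "sy": -0.15}, {"sx": -0.21, "sy": -0.18}, {"sx": -0.245, "sy": -0.21}, {"sx": -0.272, "sy": -0.234}]' 0.0
python3 steer.py '[{"sx": -0.035, "sy": -0.03}, {"sx": -0.07, "sy": -0.06}, {"sx": -0.105, "sy": -0.09}, {"sx": -0.14, "sy": -0.12}, {"sx": -0.175, "sy": -0.15}, {"sx": -0.21, "sy": -0.18}, {"sx": -0.245, "sy": -0.21}, {"sx": -0.271, "sy": -0.233}]'
python3 steer.py '[{"sz": 0.02}, {"sz": 0.04}, {"sz": 0.04}]'
python3 -c "
from h import *
st();print(to(16,-112,97))
cv2.imwrite('pics/w1.png',ctrl.capture('wrist')[:,:,::-1])"
```

```text
time_s: 0.9
eef_pos: [371.9, 141.7, 404.6]
ee_rot: [0.0, 0.224, 0.975, -0.0]
force: [0.5, 0.0, -0.5]
grip_width: 0.001
grip_force: 0.0
time_s: 1.7
eef_pos: [514.7, -186.4, 404.1]
ee_rot: [-0.0, 0.224, 0.975, 0.0]
force: [0.9, 1.4, 0.3]
grip_width: 0.0
grip_force: 0.0
time_s: 2.0
eef_pos: [513.9, -183.9, 362.0]
ee_rot: [-0.003, 0.223, 0.975, 0.001]
force: [-0.0, 0.1, -0.0]
grip_width: -0.002
grip_force: 0.0
t 2.0 tip vise [  14.5 -111.7  189. ] F vise [-0.1  0.1 -0. ] w -0.0020794096267417006 toolax vise
 [-2.400e-02 -3.136e+00 -1.000e-03]
[-2. -0. 92.]
```

View pics/w1.png

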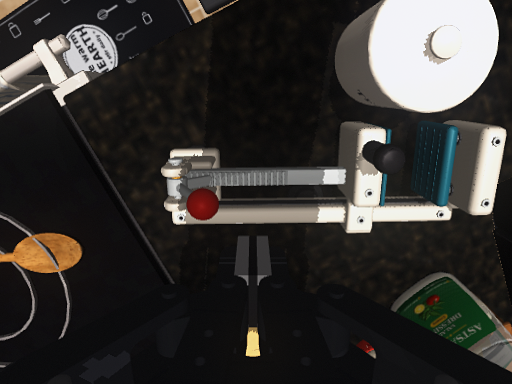

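The wrist view shows the red knob at (203,204), ratchet left, post cap (386,156), with the shut fingers at (252,260) clear on the +y side of the knob. Now I go down and throw the lever.

```bash
python3 steer.py '[{"sx": -0.002, "sz": 0.03}, {"sx": -0.002, "sz": 0.06}, {"sx": -0.002, "sz": 0.09}, {"sx": -0.002, "sz": 0.092}, {"sx": -0.002, "sz": 0.092}]' 0.0
python3 steer.py '[{"sy": -0.01}, {"sy": -0.02}, {"sy": -0.028}, {"sy": -0.036}, {"sy": -0.044}, {"sy": -0.052}, {"sy": -0.06}, {"sy": -0.066}]'
python3 steer.py '[{}, {"sy": 0.006}, {"sy": 0.012}, {"sy": 0.012}]'
python3 -c "
from h import *
st()
t=ctrl.capture('top');s=ctrl.capture('side')
print('red top',cent(red(t)),'side',cent(red(s)))
for n,uv in(('top',(334.2,220)),):pass
for a in cent(red(t)):
  for b in cent(red(s)):
    x,e=tri('side',b[1],'top',a[1])
    if e<8: print((RV.T@(x-V)).round(1),e)
"
```

```text
time_s: 2.55
eef_pos: [516.4, -184.8, 274.0]
ee_rot: [0.001, 0.223, 0.975, -0.0]
force: [-0.2, 1.4, 0.7]
grip_width: -0.005
grip_force: 0.0
time_s: 3.35
eef_pos: [487.0, -244.8, 272.7]
ee_rot: [-0.0, 0.223, 0.975, -0.0]
force: [1.0, 0.5, 0.0]
grip_width: 0.0
grip_force: 0.0
time_s: 3.75
eef_pos: [493.0, -232.3, 272.7]
ee_rot: [-0.0, 0.222, 0.975, 0.0]
force: [-0.6, 0.4, 0.7]
grip_width: 0.001
grip_force: 0.0
t 3.75 tip vise [  16.8 -164.4   99.7] F vise [-0.7  0.1  0.7] w 0.0008758182680165663 toolax vise
 [-0.021 -3.141 -0.   ]
red top [(np.int32(4205), array([ 73.8, 214.9]))] side [(np.int32(523), array([447.3, 197. ])), (np.int32(45), array([360.3, 249.8])), (np.int32(83), array([246.4, 283.1]))]
```

```bash
python3 -c "
from h import *
print('knob',RV.T@(plane('side',[(246.4,283.1)],107)[0]-V))"
python3 steer.py '[{"sz": -0.04}, {"sz": -0.07}, {"sx": 0.014, "sy": 0.045, "sz": -0.07}, {"sx": 0.028, "sy": 0.09, "sz": -0.07}, {"sx": 0.028, "sy": 0.135, "sz": -0.07}, {"sx": 0.028, "sy": 0.18, "sz": -0.07}, {"sx": 0.028, "sy": 0.188, "sz": -0.07}, {"sx": 0.028, "sy": 0.188, "sz": -0.07}]' 
python3 -c "
from h import *
st();print(to(-12,22,85))
s=ctrl.capture('side');print([(RV.T@(plane('side',[c],107)[0]-V)).round(1) for n,c in cent(red(s))])"
```

```text
knob [  15.67896879 -208.26149898  107.        ]
time_s: 4.65
eef_pos: [549.3, -50.8, 342.5]
ee_rot: [-0.0, 0.222, 0.975, -0.0]
force: [-0.2, 0.5, -1.0]
grip_width: -0.001
grip_force: 0.0
t 4.65 tip vise [ -8.5  23.8 169.5] F vise [-0.4  0.3 -1. ] w -0.001084164994132794 toolax vise
 [-0.019 -3.141  0.   ]
[ 3. -2. 85.]
[array([-210.1,  327.2,  107. ]), array([425. , 104.6, 107. ]), array([216.9, -95.2, 107. ]), array([  15.6, -207.6,  107. ])]
```

```bash

python3 steer.py '[{"sx": 0.003, "sy": -0.001, "sz": 0.03}, {"sx": 0.003, "sy": -0.001, "sz": 0.06}, {"sx": 0.003, "sy": -0.001, "sz": 0.084}, {"sx": 0.003, "sy": -0.001, "sz": 0.084}]' 
python3 steer.py '[{"sy": -0.01}, {"sy": -0.018}, {"sy": -0.026}, {"sy": -0.034}, {"sy": -0.042}, {"sy": -0.05}, {"sy": -0.058}, {"sy": -0.066}]' 
python3 steer.py '[{"sy": -0.004}, {"sy": -0.006}, {"sy": -0.006}]' 
python3 -c "
from h import *
st();cv2.imwrite('pics/w2.png',ctrl.capture('wrist')[:,:,::-1]);cv2.imwrite('pics/t2.png',ctrl.capture('top')[:,:,::-1])"
```

```text
time_s: 5.1
eef_pos: [544.9, -52.8, 256.0]
ee_rot: [-0.003, 0.224, 0.975, 0.0]
force: [0.2, 0.4, -0.1]
grip_width: -0.0
grip_force: 0.0
time_s: 5.9
eef_pos: [517.0, -111.5, 258.8]
ee_rot: [0.0, 0.223, 0.975, -0.0]
force: [2.4, 0.9, 1.0]
grip_width: -0.004
grip_force: 1.2
time_s: 6.2
eef_pos: [514.4, -116.5, 258.5]
ee_rot: [-0.0, 0.223, 0.975, -0.0]
force: [0.0, -0.6, 0.2]
grip_width: -0.001
grip_force: 0.0
t 6.2 tip vise [-12.6 -50.5  85.5] F vise [ 0.3 -0.5  0.2] w -0.0014082040823411805 toolax vise
 [-2.300e-02 -3.141e+00  1.000e-03]
```

View pics/w2.png

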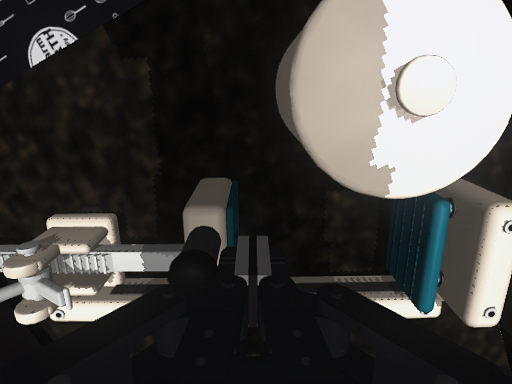

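The wrist view shows the jaw moved left: its teal face's top edge is near (238,183) and the post touches the fingers' left side; the pawl tip is up (left, (30,270)). Measuring the face.

```bash
python3 -c "
from h import *
print([(RV.T@(p-V)).round(1) for p in plane('wrist',[(238,183),(218,235),(448,200),(427,85)],70)])
print('capR edge', (RV.T@(plane('wrist',[(218,240)],111)[0]-V)).round(1),'knobcan',(RV.T@(plane('wrist',[(427,85)],120)[0]-V)).round(1))
print('fingers',(RV.T@(plane('wrist',[(237,240)],86)[0]-V)).round(1),(RV.T@(plane('wrist',[(271,240)],86)[0]-V)).round(1))"
```

```text
[array([-43.8, -57.5,  70. ]), array([-17. , -68.2,  70. ]), array([-33.7,  45.2,  70. ]), array([-87.9,  27.8,  70. ])]
capR edge [-33.2 -63.4 111. ] knobcan [-87.4   3.  120. ]
fingers [-21.6 -57.9  86. ] [-21.4 -42.6  86. ]
```

```bash

python3 steer.py '[{"sy": -0.003}, {"sy": -0.006}, {"sy": -0.008}, {"sy": -0.008}]' 
python3 steer.py '[{"sy": 0.004}, {"sy": 0.01}, {"sy": 0.01, "sz": -0.04}, {"sy": 0.01, "sz": -0.085}, {"sy": 0.01, "sz": -0.085}]' 
python3 -c "
from h import *
st();w=ctrl.capture('wrist');cv2.imwrite('pics/w3.png',w[:,:,::-1]);t=ctrl.capture('top');print(cent(teal(w)),cent(teal(t)))
m=teal(w);k,l,s,c=cv2.connectedComponentsWithStats(m.astype(np.uint8))
for i in range(1,k):
  if s[i,4]>150:
    b=cv2.boxPoints(cv2.minAreaRect(np.argwhere(l==i)[:,::-1].astype(np.float32)));print([(RV.T@(p-V)).round(0)[:2] for p in plane('wrist',b,69)])
g=cv2.cvtColor(t[205:260,235:300],cv2.COLOR_RGB2GRAY);cc=cent(g>170);print([(a,c+[235,205],(RV.T@(plane('top',[c+[235,205]],107)[0]-V)).round(1)) for a,c in cc])
"
```

```text
time_s: 6.7
eef_pos: [511.0, -123.7, 258.6]
ee_rot: [-0.0, 0.223, 0.975, -0.0]
force: [0.5, 0.3, -0.4]
grip_width: -0.001
grip_force: 0.1
time_s: 7.2
eef_pos: [516.4, -114.2, 349.3]
ee_rot: [0.005, 0.223, 0.975, -0.001]
force: [0.6, -0.1, -0.9]
grip_width: -0.001
grip_force: 0.0
t 7.2 tip vise [ -9.9 -47.6 176.3] F vise [ 0.6  0.2 -0.9] w -0.0009316233347221485 toolax vise
 [ 0.022  3.131 -0.   ]
[(np.int32(919), array([372.5, 197.1])), (np.int32(252), array([224.4, 205.6])), (np.int32(9), array([363.1, 191.7])), (np.int32(12), array([362.3, 202.3])), (np.int32(9), array([361.2, 213.3]))] [(np.int32(10), array([269.8, 189.6]))]
[array([26., 37.]), array([-39.,  37.]), array([-38.,  46.]), array([27., 46.])]
[array([-34., -71.]), array([-34., -68.]), array([ 25., -69.]), array([ 25., -72.])]
[(np.int32(868), array([288.9, 238.5]), array([-81.4, -54.8, 107. ])), (np.int32(673), array([265.3, 229.7]), array([-86.8,  13.4, 107. ]))]
```

View pics/w3.png

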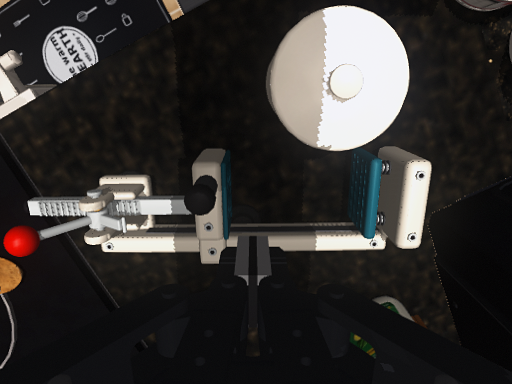

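The view shows the jaw fully back (teal face at column ~228), knob thrown off at (21,241), canister lid knob at (346,81), cushion free at (372,195). Next: tilt the tool and go behind the canister with the fingers partly open as a nest.

```bash

python3 steer.py '[{"sx": 0.04, "sy": 0.008}, {"sx": 0.08, "sy": 0.016, "dry": -0.1}, {"sx": 0.12, "sy": 0.024, "dry": -0.2}, {"sx": 0.16, "sy": 0.032, "dry": -0.3}, {"sx": 0.2, "sy": 0.04, "dry": -0.4}, {"sx": 0.235, "sy": 0.048, "dry": -0.5}, {"sx": 0.263, "sy": 0.052, "dry": -0.6}, {"sx": 0.263, "sy": 0.052, "dry": -0.75}]' 0.6
python3 steer.py '[{}, {}]'
python3 -c "
from h import *
st();print(to(-160,4,29,L=170),ctrl.sense()['joints'])"
```

```text
time_s: 8.1
eef_pos: [299.0, 48.2, 342.5]
ee_rot: [0.358, 0.206, 0.907, -0.081]
force: [2.0, -1.3, 0.9]
grip_width: 0.598
grip_force: 0.0
time_s: 8.3
eef_pos: [301.3, 46.7, 343.1]
ee_rot: [0.355, 0.208, 0.908, -0.081]
force: [-0.0, 0.2, 0.1]
grip_width: 0.601
grip_force: 0.0
t 8.3 tip vise [-157.3    5.9  215.9] F vise [-0.1  0.1  0.1] w 0.6012557485830867 toolax vise
 [ 0.018  2.397 -0.008]
[129.  -2. 139.] [-0.18689677 -0.21868772  2.29441354 -0.4952016   0.38077323 -0.91079925]
```

```bash

python3 steer.py '[{"sx": 0.028, "sz": 0.03}, {"sx": 0.056, "sy": -0.001, "sz": 0.06}, {"sx": 0.08, "sy": -0.001, "sz": 0.086}, {"sx": 0.1, "sy": -0.002, "sz": 0.108}, {"sx": 0.1, "sy": -0.002, "sz": 0.108}]'
python3 -c "
from h import *
st();print(to(-160,4,29,L=170),ctrl.sense()['joints'])"
```

```text
time_s: 8.8
eef_pos: [304.0, 32.9, 256.2]
ee_rot: [0.334, 0.21, 0.916, -0.074]
force: [0.2, 0.8, 0.2]
grip_width: 0.6
grip_force: 0.0
t 8.8 tip vise [-155.    -4.3  123.6] F vise [-0.1  0.8  0.2] w 0.5998255398872987 toolax vise
 [1.800e-02 2.443e+00 1.000e-03]
[65.  8. 72.] [-0.24645602 -0.00474757  2.41248261 -1.22617308  0.13279291 -0.18881615]
```

j4 sits at its limit, so I take a smaller tilt (0.4 rad), which still keeps the body clear of the lid.

```bash

python3 steer.py '[{"dry": 0.1}, {"dry": 0.2}, {"dry": 0.35}, {"dry": 0.35}, {"dry": 0.35}]'
python3 -c "
from h import *
st();print(to(-145,4,40,L=168),ctrl.sense()['joints'].round(2))
E=R.from_euler('z',A)*R.from_rotvec([0,np.pi,0])*R.from_rotvec([0,-.4,0])
print((R.from_matrix(pose()[2]).inv()*E).as_rotvec().round(2), ctrl.sense()['eef_pos'])"
```

```text
time_s: 9.3
eef_pos: [304.3, 33.8, 257.8]
ee_rot: [0.171, 0.216, 0.961, -0.034]
force: [-0.7, -0.5, -0.9]
grip_width: 0.601
grip_force: 0.0
t 9.3 tip vise [-207.1   -1.7   95.3] F vise [-0.4 -0.8 -0.9] w 0.6010355618689946 toolax vise
 [0.011 2.792 0.011]
[-39.   6.  78.] [-0.26 -0.    2.34 -0.12  0.45 -1.29]
[ 0.01 -0.05 -0.01] [304.2604363   33.77347497 257.83659822]
```

```bash

python3 steer.py '[{"sy": 0.002, "sz": 0.02}, {"sy": 0.004, "sz": 0.04, "dry": -0.03}, {"sx": -0.012, "sy": 0.006, "sz": 0.055, "dry": -0.05}, {"sx": -0.024, "sy": 0.006, "sz": 0.068, "dry": -0.05}, {"sx": -0.039, "sy": 0.006, "sz": 0.078, "dry": -0.05}, {"sx": -0.039, "sy": 0.006, "sz": 0.078, "dry": -0.05}]'
python3 -c "
from h import *
st();print(to(-145,4,40,L=168),ctrl.sense()['joints'].round(2))
w=ctrl.capture('wrist');s=ctrl.capture('side');cv2.imwrite('pics/w4.png',np.hstack([w[:,56:456],cv2.resize(s[170:320,170:320],(400,384))])[:,:,::-1])"
```

```text
time_s: 9.9
eef_pos: [365.7, 11.0, 197.9]
ee_rot: [0.197, 0.216, 0.955, -0.042]
force: [0.2, -0.5, -0.1]
grip_width: 0.601
grip_force: 0.0
t 9.9 tip vise [-132.8    2.7   38.9] F vise [ 0.4 -0.3 -0.1] w 0.6006675133519717 toolax vise
 [0.015 2.736 0.005]
[11.  1. -1.] [-0.28  0.28  2.25 -0.29  0.21 -1.13]
```

View pics/w4.png

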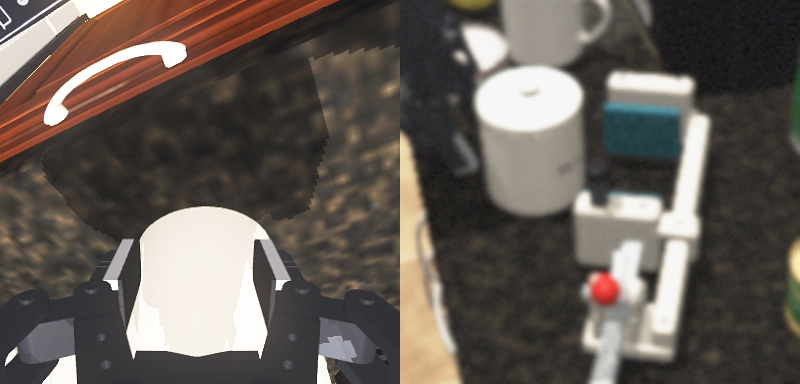

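Left half: the canister stands centred between the open fingers (edges at columns 122 and 275); right half: the throat is open with jaw back. Pushing diagonally now.

```bash

python3 steer.py '[{"sx": -0.005, "sy": -0.002, "sz": 0.002}, {"sx": -0.01, "sy": -0.004, "sz": 0.004}, {"sx": -0.015, "sy": -0.006, "sz": 0.0065}, {"sx": -0.02, "sy": -0.0085, "sz": 0.0085}, {"sx": -0.0255, "sy": -0.011, "sz": 0.011}, {"sx": -0.031, "sy": -0.013, "sz": 0.013}, {"sx": -0.036, "sy": -0.015, "sz": 0.0155}, {"sx": -0.041, "sy": -0.017, "sz": 0.0175}]'
python3 -c "
from h import *
st()
w=ctrl.capture('wrist');t=ctrl.capture('top');cv2.imwrite('pics/w5.png',np.hstack([w[:,56:456],cv2.resize(t[165:255,235:329],(400,384))])[:,:,::-1])"
```

```text
time_s: 10.8
eef_pos: [397.3, -22.9, 198.0]
ee_rot: [0.197, 0.216, 0.955, -0.042]
force: [-1.9, 3.6, -0.2]
grip_width: 0.597
grip_force: 2.1
t 10.8 tip vise [-89.8 -14.7  39. ] F vise [-3.3  2.5 -0.2] w 0.5973765853193135 toolax vise
 [0.015 2.736 0.005]
```

View pics/w5.png

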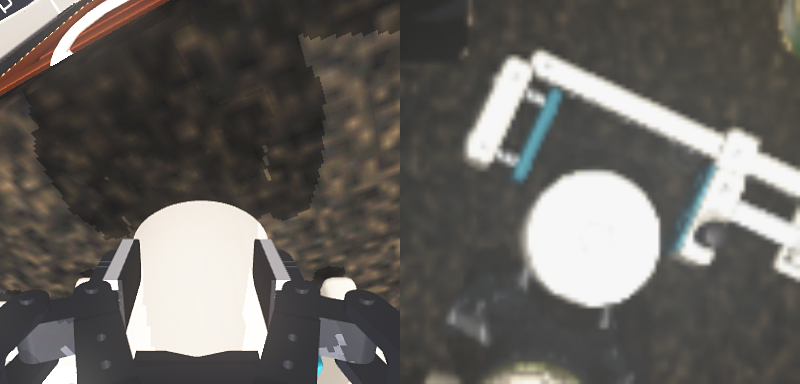

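```bash

python3 steer.py '[{"sx": -0.005, "sz": 0.002}, {"sx": -0.01, "sz": 0.004}, {"sx": -0.015, "sz": 0.0065}, {"sx": -0.02, "sz": 0.0085}, {"sx": -0.0255, "sz": 0.011}, {"sx": -0.03, "sz": 0.0125}, {"sx": -0.033, "sz": 0.014}, {"sx": -0.033, "sz": 0.014}]'
cat >> h.py <<'E'
def can():
    t=ctrl.capture('top');g=cv2.cvtColor(t,cv2.COLOR_RGB2GRAY)[165:260,235:340]
    c=cv2.HoughCircles(cv2.resize(g,None,fx=4,fy=4,interpolation=cv2.INTER_CUBIC),cv2.HOUGH_GRADIENT,1.5,400,param1=120,param2=15,minRadius=58,maxRadius=70)[0][0]
    uv=(c[:2]+.5)/4-.5+[235,165];print('can',(RV.T@(plane('top',[uv],107)[0]-V)).round(1),c[2]/4);return t
E
python3 -c "
from h import *
st();can();print('before',RV.T@(plane('top',[(280.1,220.8)],107)[0]-V))"
```

```text
time_s: 11.7
eef_pos: [429.8, -38.2, 198.1]
ee_rot: [0.197, 0.217, 0.955, -0.042]
force: [-0.8, 0.5, -0.6]
grip_width: 0.599
grip_force: 0.7
t 11.7 tip vise [-53.8 -14.9  39.2] F vise [-0.9  0.1 -0.6] w 0.5988019613449964 toolax vise
 [0.015 2.735 0.005]
can [-12.5 -15.5 107. ] 16.0375
before [-47.82167798 -13.20903427 107.        ]
```

```bash

python3 steer.py '[{"sx": -0.003, "sz": 0.001}, {"sx": -0.006, "sz": 0.0025}, {"sx": -0.009, "sz": 0.004}, {"sx": -0.009, "sz": 0.004}]'
python3 steer.py '[{"sx": -0.0015, "sz": 0.0005}, {"sx": -0.003, "sz": 0.001}, {"sx": -0.003, "sz": 0.001}]'
python3 -c "
from h import *
st();can()"
```

```text
time_s: 12.15
eef_pos: [438.6, -42.4, 198.1]
ee_rot: [0.197, 0.216, 0.955, -0.042]
force: [-0.1, 0.3, -0.3]
grip_width: 0.595
grip_force: 1.0
time_s: 12.45
eef_pos: [441.2, -43.6, 198.3]
ee_rot: [0.197, 0.216, 0.955, -0.042]
force: [-3.0, 1.0, -0.6]
grip_width: 0.597
grip_force: 1.5
t 12.45 tip vise [-41.2 -15.   39.4] F vise [-3.2 -0.4 -0.6] w 0.597062988074633 toolax vise
 [0.015 2.736 0.005]
can [-1.00e-01 -1.55e+01  1.07e+02] 16.0375
```

```bash

python3 steer.py '[{"sx": 0.01, "sz": -0.004}, {"sx": 0.03, "sz": -0.013}, {"sx": 0.055, "sz": -0.024}, {"sx": 0.039, "sz": -0.06}, {"sx": 0.022, "sz": -0.097}, {"sx": 0.008, "sz": -0.134}, {"sx": 0.008, "sz": -0.134, "dry": 0.15}, {"sx": 0.008, "sz": -0.134, "dry": 0.3}]'
python3 steer.py '[{"dry": 0.105}, {"dry": 0.105}, {"dry": 0.105}]' 0.0
python3 -c "
from h import *
st();can();print(to(16,-245,165))"
```

```text
time_s: 13.3
eef_pos: [385.9, -18.0, 319.7]
ee_rot: [0.052, 0.22, 0.974, -0.009]
force: [-1.3, 0.1, -1.2]
grip_width: 0.599
grip_force: 0.0
time_s: 13.6
eef_pos: [386.3, -18.2, 318.2]
ee_rot: [0.003, 0.22, 0.975, 0.002]
force: [-0.1, -0.2, -0.5]
grip_width: 0.098
grip_force: 0.0
t 13.6 tip vise [-169.4  -14.4  145.2] F vise [-0.  -0.2 -0.5] w 0.0984784778026199 toolax vise
 [0.015 3.137 0.009]
can [ -1.4 -15.  107. ] 15.625
[-188. -229.  -20.]
```

```bash

python3 steer.py '[{"sy": -0.02, "sz": -0.02}, {"sx": -0.03, "sy": -0.06, "sz": -0.02}, {"sx": -0.06, "sy": -0.1, "sz": -0.02}, {"sx": -0.09, "sy": -0.14, "sz": -0.02}, {"sx": -0.12, "sy": -0.18, "sz": -0.02}, {"sx": -0.15, "sy": -0.215, "sz": -0.02}, {"sx": -0.18, "sy": -0.229, "sz": -0.02}, {"sx": -0.188, "sy": -0.229, "sz": -0.02}]' 0.0
python3 steer.py '[{"sz": 0.025}, {"sz": 0.05}, {"sz": 0.068}, {"sz": 0.068}]'
python3 -c "
from h import *
st();s=ctrl.capture('side');print([(RV.T@(plane('side',[c],107)[0]-V)).round(1) for n,c in cent(red(s))])"
```

```text
time_s: 14.45
eef_pos: [458.1, -308.4, 336.6]
ee_rot: [0.002, 0.222, 0.975, 0.002]
force: [-0.8, 0.9, -0.2]
grip_width: 0.001
grip_force: 0.0
time_s: 14.85
eef_pos: [457.4, -304.5, 267.1]
ee_rot: [-0.0, 0.22, 0.975, 0.004]
force: [-0.1, -0.3, 0.3]
grip_width: 0.0
grip_force: 0.0
t 14.85 tip vise [  14.6 -243.8   94.1] F vise [ 0.  -0.3  0.3] w 0.00019657322422884653 toolax vise
 [-0.014 -3.139 -0.011]
[array([424.8, 104.9, 107. ]), array([218.6, -95.3, 107. ])]
```

Units first: shifts go in m. So 69 mm is 0.069, 63 mm is 0.063.

```bash

python3 steer.py '[{"sy": 0.012}, {"sy": 0.022}, {"sy": 0.032}, {"sy": 0.04}, {"sy": 0.048}, {"sy": 0.056}, {"sy": 0.063}, {"sy": 0.069}]' 
python3 steer.py '[{}, {"sy": -0.008}, {"sy": -0.008, "sz": -0.04}, {"sy": -0.008, "sz": -0.075}, {"sx": 0.028, "sz": -0.075}, {"sx": 0.028, "sy": 0.025, "sz": -0.075}, {"sx": 0.028, "sy": 0.05, "sz": -0.075}, {"sx": 0.028, "sy": 0.05, "sz": -0.075}]'
python3 -c "
from h import *
st();print(to(-12,-112,87));s=ctrl.capture('side');print([(RV.T@(plane('side',[c],110)[0]-V)).round(1) for n,c in cent(red(s))]);cv2.imwrite('pics/w6.png',ctrl.capture('wrist')[:,:,::-1]);can()"
```

```text
time_s: 15.7
eef_pos: [487.8, -242.6, 269.4]
ee_rot: [0.001, 0.22, 0.975, 0.003]
force: [0.2, -0.0, -0.7]
grip_width: 0.0
grip_force: 0.0
time_s: 16.5
eef_pos: [483.8, -185.4, 345.0]
ee_rot: [0.001, 0.22, 0.976, 0.003]
force: [-0.4, -0.3, -0.5]
grip_width: 0.0
grip_force: 0.0
t 16.5 tip vise [ -11.  -124.8  172. ] F vise [-0.2 -0.4 -0.5] w 7.749014563565851e-05 toolax vise
 [0.012 3.14  0.009]
[ 1. 12. 85.]
[array([-226.1,  308.2,  110. ]), array([423.4, 100.6, 110. ]), array([217.9, -98.9, 110. ]), array([  15.9, -142.4,  110. ])]
can [-1.00e-01 -1.55e+01  1.07e+02] 16.0
```

View pics/w6.png

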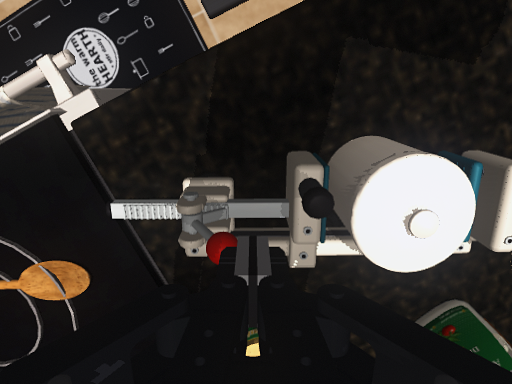

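The view shows the knob back on the jaw side (221,250), pawl on the rack, and the canister (412,210) in the throat beside the cushion.

```bash

python3 steer.py '[{"sx": 0.001, "sy": 0.012, "sz": 0.03}, {"sx": 0.001, "sy": 0.012, "sz": 0.06}, {"sx": 0.001, "sy": 0.012, "sz": 0.084}, {"sx": 0.001, "sy": 0.012, "sz": 0.084}]' 
python3 steer.py '[{"sy": 0.004}, {"sy": 0.008}, {"sy": 0.012}, {"sy": 0.016}, {"sy": 0.02}, {"sy": 0.024}, {"sy": 0.028}, {"sy": 0.032}]' 
python3 -c "
from h import *
st();can()"
python3 steer.py '[{"sy": 0.002}, {"sy": 0.004}, {"sy": 0.006}, {"sy": 0.006}]'
python3 -c "
from h import *
st();can()"
```

```text
time_s: 17.05
eef_pos: [487.1, -175.5, 258.2]
ee_rot: [-0.002, 0.221, 0.975, 0.004]
force: [0.2, -0.4, 0.7]
grip_width: 0.002
grip_force: 0.0
time_s: 17.85
eef_pos: [502.0, -146.2, 261.9]
ee_rot: [0.002, 0.22, 0.975, 0.002]
force: [-1.6, -5.6, 3.8]
grip_width: 0.004
grip_force: 3.1
t 17.85 tip vise [-10.8 -81.9  88.9] F vise [ 0.9 -5.7  3.8] w 0.003500208711223994 toolax vise
 [0.014 3.139 0.007]
can [ -1.   -1.2 107. ] 16.0375
time_s: 18.3
eef_pos: [504.4, -141.0, 261.9]
ee_rot: [0.002, 0.22, 0.975, 0.002]
force: [-3.8, -7.6, 4.2]
grip_width: -0.002
grip_force: 4.1
t 18.3 tip vise [-10.8 -76.2  88.9] F vise [-0.3 -8.5  4.2] w -0.0020173451537271315 toolax vise
 [0.014 3.139 0.006]
can [  2.8   2.8 107. ] 17.275
```

```bash

python3 steer.py '[{"sy": 0.002}, {"sy": 0.004}, {"sy": 0.004}]'
python3 steer.py '[{"sy": 0.002}, {"sy": 0.003}, {"sy": 0.003}]'
python3 -c "
from h import *
st();can()"
```

```text
time_s: 18.65
eef_pos: [506.0, -137.7, 261.9]
ee_rot: [0.001, 0.22, 0.975, 0.001]
force: [-4.6, -10.7, 4.1]
grip_width: 0.001
grip_force: 5.7
time_s: 18.95
eef_pos: [507.2, -135.4, 261.9]
ee_rot: [0.001, 0.22, 0.975, 0.001]
force: [-7.7, -13.5, 5.0]
grip_width: -0.002
grip_force: 7.5
t 18.95 tip vise [-10.7 -70.3  88.9] F vise [ -1.3 -15.5   5. ] w -0.0021580524681308303 toolax vise
 [1.400e-02 3.139e+00 3.000e-03]
can [ -2.9  12.6 107. ] 15.625
```

```bash

python3 steer.py '[{"sy": 0.001}, {"sy": 0.002}, {"sy": 0.002}]'
python3 steer.py '[{"sy": 0.001}, {"sy": 0.0015}, {"sy": 0.0015}]'
python3 -c "
from h import *
st();can()"
```

```text
time_s: 19.3
eef_pos: [508.0, -133.7, 261.9]
ee_rot: [0.001, 0.22, 0.975, 0.001]
force: [-7.8, -14.2, 5.1]
grip_width: 0.003
grip_force: 8.1
time_s: 19.6
eef_pos: [508.5, -132.5, 261.9]
ee_rot: [0.001, 0.22, 0.975, 0.001]
force: [-8.8, -15.9, 5.1]
grip_width: -0.0
grip_force: 8.7
t 19.6 tip vise [-10.7 -67.2  88.9] F vise [ -1.2 -18.1   5.1] w -7.422662986440441e-05 toolax vise
 [1.40e-02 3.14e+00 2.00e-03]
can [ -1.1  13.5 107. ] 15.625
```

```bash

python3 steer.py '[{"sy": -0.003}, {"sy": -0.008}, {"sy": -0.016}, {"sy": -0.026}, {"sy": -0.036}, {"sy": -0.036, "sz": -0.04}, {"sy": -0.036, "sz": -0.08}, {"sy": -0.036, "sz": -0.1}]'
python3 steer.py '[{"sz": -0.04}, {"sx": 0.04, "sz": -0.06}, {"sx": 0.08, "sz": -0.06}, {"sx": 0.08, "sz": -0.06}]'
python3 -c "
from h import *
st();t=can();s=ctrl.capture('side');print([(RV.T@(plane('side',[c],110)[0]-V)).round(1) for n,c in cent(red(s))])
cv2.imwrite('pics/w7.png',np.hstack([cv2.resize(s[170:320,170:320],(400,384)),cv2.resize(t[165:255,235:350],(400,384))])[:,:,::-1])"
```

```text
time_s: 20.45
eef_pos: [492.9, -164.7, 364.0]
ee_rot: [0.003, 0.221, 0.975, 0.002]
force: [-0.5, -0.9, -0.3]
grip_width: 0.001
grip_force: 0.0
time_s: 20.85
eef_pos: [417.7, -128.5, 421.1]
ee_rot: [0.001, 0.22, 0.975, 0.003]
force: [1.2, -0.6, 0.3]
grip_width: -0.002
grip_force: 0.0
t 20.85 tip vise [ -95.1 -101.1  248.1] F vise [ 1.4 -0.   0.3] w -0.0022197949618437463 toolax vise
 [0.015 3.142 0.009]
can [ -0.3   7.  107. ] 16.0375
[array([-163.3,  312.2,  110. ]), array([-298.4,  370.6,  110. ]), array([423.4, 100.6, 110. ]), array([216.7, -98.7, 110. ]), array([  15.6, -141.6,  110. ])]
```

View pics/w7.png

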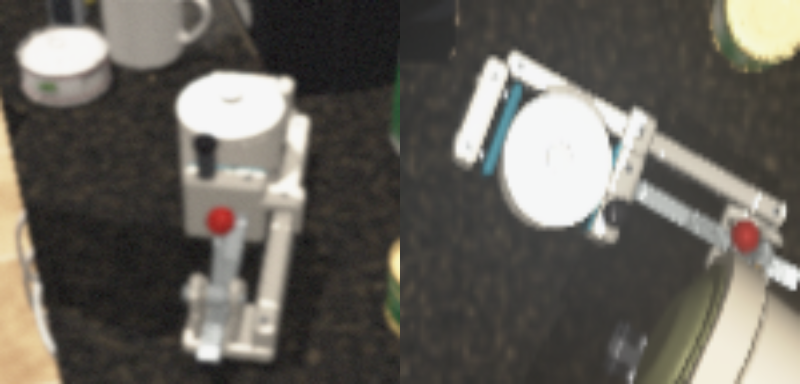

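```bash
python3 -c "
from h import *
def q(i):
    m=teal(i);p=np.argwhere(m)[:,::-1];v=(plane('top',p,68)-V)@RV
    k=(v[:,1]>20)&(v[:,1]<70)&(abs(v[:,0]-10)<30);v=v[k];print(len(v),np.median(v[:,1]),v[:,1].min(),v[:,1].max())
q(cv2.imread('pics/top0.png')[:,:,::-1].copy());q(cv2.imread('pics/t2.png')[:,:,::-1].copy())
for _ in range(3): q(ctrl.capture('top'))
can();st()"
```

```text
35 46.955601049442 43.35861697590483 50.14133864983299
15 47.54831682292753 44.75610081205729 49.74951833012948
31 55.94950643269443 53.50858195849809 58.928518794091396
32 56.02216760800084 53.50858195849809 58.928518794091396
30 55.92629021541991 53.50858195849809 58.928518794091396
can [ -1.6   9.8 107. ] 15.625
t 21.15 tip vise [ -91.1 -101.4  247.5] F vise [ 0.6 -0.5  0. ] w 0.0018438029262700915 toolax vise
 [0.015 3.141 0.009]
```

The cushion is compressed by about 9 mm, which is roughly 7 N, and it is holding steady. The pawl is on the rack and the robot is clear, so I'm handing in.

```bash
python3 -c "
from rig import ctrl
print(ctrl.finish_job())"
```

```text
the job is handed in; nothing more can be done
None
```

I handed the job in at about 21 s. The canister stands clamped in the vise with the pawl on the rack, and the cushion is compressed about 9 mm (roughly 7 N). I steered clear of the mug, lemon and tins but did not measure their positions afterwards, and the hand-in returned no verdict.

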